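Fit the bench pin onto its headed stud

ROBOT

A 6-joint arm with a two-finger parallel gripper is mounted at the origin on the work surface. World frame = base frame: x ahead of the robot, y to its left, z up, the work surface at z = 0. Lengths are in m, angles in degrees, forces in N, time in s.
With the tool pointing down it reaches from about 0.3 to 0.875 m from the base axis. Payload 4.2 kg.
Tool frame: the origin (TCP) lies on the centre line of the jaws, within the pads' length; the fingertips stand 22 mm ahead of it and the grasp point (between the pads) lies 3 mm ahead of it; z points along the fingers, y is the line along which they close (so a half turn about z gives the same grasp; the last joint's range is limited). The gripper opens to 85 mm and grips with 20 to 120 N. Pads are 22 mm wide; open, the fingers measure 114 mm over their backs; the gripper's body (76 mm by 85 mm) begins 54 mm behind the grasp point. The pads swing forward as they close: fully open they stand 13 mm farther back than shut.
Start: joints at [66.692, 18.312, 89.639, -0, 72.044, -1.146], TCP at [0.217, 0.533, 0.253] pointing down, gripper open.
Joint ranges: [-177.97, 177.97], [-48.28, 115.42], [12.27, 149.76], [-77.06, 257.06], [2.81, 150.46], [-146.56, 146.56]. Speed limits (degrees/s): [147.25, 147.25, 180, 180, 180, 180].

INTERFACE

Orientations are given as a 3x3 rotation matrix whose columns are the frame's x, y, z axes.
In Python, from rig import bot gives the robot as it stands.
- The arm moves only by the tool move_arm, never from a script. Its argument "moves" is a list of rows, each a list of 7 numbers: the gripper command: -1 is fully open, 1 is shut, values between are in proportion, then the shift along the world's x, y, z in cm, then the turn, a rotation vector about the world's x, y, z in rad. In form: [[claw, x, y, z, ax, ay, az], ...]. A call has 1 to 12 rows; each row shifts and turns the commanded pose from where the row before left it; what a row does not reach is not made up. A row lasts 1/8 s, in which the tool goes at most 62.5 mm and 10.7 degrees, less where a joint would pass 70% of its speed; a pose out of reach is approached as far as the arm can. A call with a gripper value outside its range is refused whole. The fingers move at their own pace and stop on an object; the grip force is fixed at half the most. Time passes only in rows, so rows that do not move let the fingers close. It gives the time, the measured TCP pose, the force, the opening and the grip force at its end, in the units of the state.
- bot.read_state(): the state, without advancing time (a new reading comes with each control period).
- bot.grab_frame(name): name is "scene" or "top" or "wrist"; returns the picture (384x512x3 uint8, red, green, blue); there is no depth.
- bot.camera_params(name): a dict with "fovy" (degrees; the focal length in pixels is half the picture's height over the tangent of half this angle, whatever the lens; pixels are square), "cx", "cy" (the principal point, pixels), "eye" and "rotation" of the camera in the world. Camera axes: x right, y down, z forward; pixel columns grow to the right and rows downward; lengths in m; the calibration is good to about 2 mm. A picture is of the moment at which its call begins: read the wrist's pose just before it. camera_params takes no time and is no camera call; for the wrist camera it gives the pose at the moment of the call.
- bot.job_done(): hands the job in; it is judged then, once.
The state is a dict: "time": time; "joints": joint angles; "dq": joint speeds; "tau": joint torques, N m; "tcp_pos": TCP position; "orientation": TCP orientation; "force": force on the tool from outside, world axes, zero at the start; "wrist_torque": the same for the moment, N m; "opening": opening from 0.0 (shut) to 1.0 (fully open); "finger_force": force on a finger pad.
Only numpy, scipy, OpenCV 4.12 (cv2) and the standard library are available. Lean on these libraries where they do the work, as an engineer would, in place of code of your own. Each camera call takes 0.05 s, during which the arm holds its last target. There are 200 camera calls.

TASK

Fit the wooden bench pin to its steel mount, ready for filing: tip it and hook the front bar of its oblong eye under the stud's wide head, level it on the deck so it cannot lift off, then bed the bar against the stud's neck with a steady pull of about 12 N, held for a second. Let go, leaving it flat, snug and in line with the mount; be gentle with it and leave the other tools where they lie.

Things in the scene. Friction and masses are not known exactly. Their poses are not given: they have to be found in the camera images.
- pin_grip (a point): Loose wooden bench pin, about 0.24 kg, mm: block 75 x 38 x 27 on a 5 thick flat steel sole (32 high). This point: middle of the block's solid part, 16 above the underside; solid wood from 27 on the -x side to 20 on the +x side, then an open slot 12 wide to the end at +48. Grip across the 38 width (y). z is up when it lies on its sole; the tongue with the eye points to -x.
- pin_eye (a point): Centre of the bench pin's oblong eye, on the underside; 47 to -x of pin_grip and 16 below it, same axes. The eye is 26 (x) by 38 (y), in a steel tongue 5 thick, 54 wide that sticks out 41 beyond the wood; side rails 8 wide.
- pin_bar (a point): Front bar of the eye, the tongue's outermost strip, 8 wide (x), 5 thick, 54 long (y). This point: middle of its inner, eye-side edge, on the underside, 60 to -x of pin_grip and 16 below it, same axes. The tongue ends 8 further to -x; the eye's opposite edge is 26 to +x.
- mount_stud (a point): Rigid steel stud on the mount: round neck 10 in diameter and 11 high, under a flat round head 32 in diameter, 5 thick (top 16 above the deck). This point: on the stud's axis at the deck's top. Fitted, the pin's x axis lies along this x axis, block on the +x side, its eye round the neck, its front bar on the -x side of the neck and touching it.
- mount_deck (a point): Middle of the mount's flat deck, on its top, 40 to +x of the stud. The deck is a grey steel plate fixed to the bench, 150 (x) by 66 (y), top 12 above the bench. A level eye (26) cannot pass the head (32); tipped with the tongue 30 to 40 degrees down, the bar goes down beside the head's -x rim and slides under it to the neck, then the eye's other edge swings down past the +x rim.
- bench_block: Bystander: loose square steel block 65 x 65 x 22, origin at the centre of its underside.
- charcoal: Bystander: loose grey soldering block 75 x 130 x 26 on the cork board, origin at the centre of its underside.
- wax_pot: Bystander: small green glass jar, 40 in diameter, 45 high, on the cork board, origin at the centre of its underside.
- bur_tray: Bystander: small open grey tray 100 x 75 x 28 with dividers, origin at the centre of its underside.
- pliers: Bystander: hand pliers lying flat, 135 long, 65 wide, 12 high, origin at the joint, on the table.
- caliper: Bystander: steel caliper lying flat, 200 long, 7 high, origin at mid-length on the table.
Mind the look-alikes: they are no part of the job. Leave any blue or orange look-alike of the part that bears mount_stud alone.

How it is judged (in metres and radians):
On the way, in this order (a step that is already met when the one before it is completed fails the run):
1. the front bar is under the stud's head while the pin is still tilted (x of pin_bar in the frame of mount_stud between -0.014 and -0.002 m and z of pin_bar in the frame of mount_stud between -0.003 and 0.01 m and y of pin_bar in the frame of mount_stud between -0.014 and 0.014 m and angle between pin_bar's own z axis and vertical above 0.15 rad), for 0.05 s.
2. the pin is level and hooked, and its bar is pulled against the stud's neck with 5 to 22 N (x of pin_bar in the frame of mount_stud between -0.008 and -0.003 m and z of pin_bar in the frame of mount_stud between -0.003 and 0.007 m and angle between pin_bar's own z axis and vertical below 0.08 rad and contact force between pin and stud between 5 and 22 N), for 0.4 s.
At the end, for the whole second after the job is handed in: The bench pin lies flat on the deck (within 2.5 mm and 3 degrees), its eye around the stud's neck and the front bar under the head, the bar's inner edge within 2 mm of touching the neck, sideways within 10 mm, in line with the mount within 10 degrees, at rest and released (x of pin_bar in the frame of mount_stud between -0.007 and -0.003 m and y of pin_bar in the frame of mount_stud between -0.01 and 0.01 m and z of pin_bar in the frame of mount_stud between -0.0025 and 0.0025 m and angle between pin_bar's own z axis and vertical below 0.05 rad and angle between the x axis of pin_bar and the x axis of mount_stud, either way round below 0.17 rad and linear speed of pin below 0.01 m/s).
It fails at once if pin and stud pressed together with more than 30 N (contact force between pin and stud above 30 N).
It fails at once if the pin slammed or pressed on the mount with more than 60 N (contact force between pin and mount above 60 N).
It fails at once if a bystander moved more than 30 mm (distance of any of bench_block, charcoal, wax_pot, bur_tray, pliers, caliper from where it was at the start of the episode above 0.03 m).
It also fails if it takes over 64 s, if anything falls off the work surface, if the arm or the gripper's body presses on something with over 40 N, if the wrist force passes 120 N, or if a joint passes its speed limit or range.

## Working session

There is one attempt and no reset: what is moved stays moved. The work goes in short steps, Python scripts to look and compute and a tool call to move; the robot and the scene stay as the last step left them, time stands still between calls to the robot, and variables do not carry over. Pictures are saved under pics/ and viewed, at most 10 in all, crops included, and the job is handed in when it is done.

Besides the shell and the picture viewer there is one more tool, called after "Call:" as name(argument=value, ...) on one line, values as JSON. move_arm: Moves the arm, as the interface text tells. Its arguments: {"type":"object","properties":{"moves":{"type":"array","items":{"type":"array","items":{"type":"number"}}}},"required":["moves"]}

```bash
mkdir -p pics; ls; cat > h.py <<'E'
import numpy as np, cv2
from rig import bot
def snap(n,f):
    p=bot.camera_params(n); im=bot.grab_frame(n); cv2.imwrite('pics/'+f,im[:,:,::-1]); return im,p
def ray(p,u,v):
    f=192/np.tan(np.radians(p['fovy'])/2)
    d=np.array(p['rotation'])@np.array([(u-p['cx'])/f,(v-p['cy'])/f,1]); return np.array(p['eye']),d
def onz(p,u,v,z):
    e,d=ray(p,u,v); return e+d*(z-e[2])/d[2]
def proj(p,X):
    f=192/np.tan(np.radians(p['fovy'])/2)
    c=np.array(p['rotation']).T@(np.array(X)-np.array(p['eye'])); return [p['cx']+f*c[0]/c[2],p['cy']+f*c[1]/c[2]]
E
python3 - <<'E'
from h import *
a,p=snap('top','top0.png'); b,q=snap('scene','scene0.png')
print(p,q)
cv2.imwrite('pics/both0.png',cv2.resize(np.vstack([a,b])[:,:,::-1],None,fx=.78,fy=.78))
E
```

```text
pics
{'fovy': 51.323740304691626, 'cx': 252.2385724825181, 'cy': 196.2888229555397, 'eye': array([0.42693996, 0.04821619, 1.15079313]), 'rotation': array([[ 0.01669437, -0.9863464 ,  0.16383554],
       [-0.99968097, -0.01957196, -0.01596531],
       [ 0.01895391, -0.16351674, -0.98635847]])} {'fovy': 56.07465480230106, 'cx': 257.5086634717112, 'cy': 192.2635470964412, 'eye': array([1.04716011, 0.58912551, 0.74243363]), 'rotation': array([[-0.79512761,  0.41379884, -0.44333125],
       [ 0.60607083,  0.56779195, -0.5570372 ],
       [ 0.02121856, -0.7116058 , -0.70225847]])}
```

View pics/top0.png

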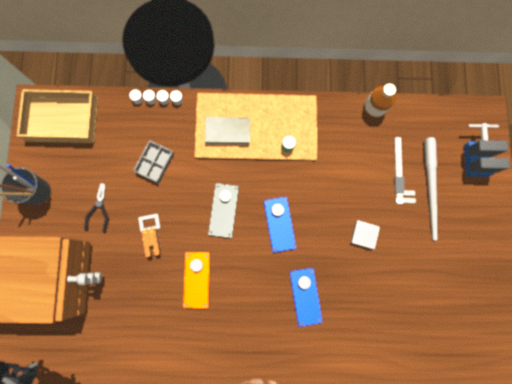

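View pics/scene0.png

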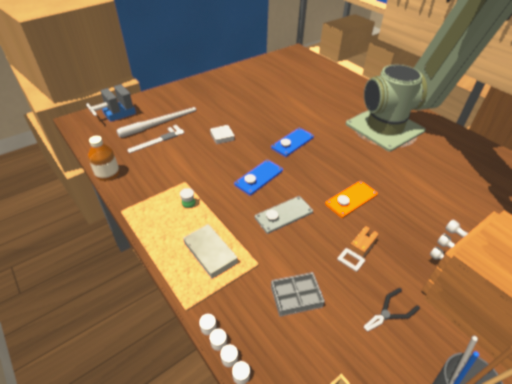

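The grey plate at top-view (224,210), stud at (222,190), fits mount_stud: the task calls the mount a grey steel plate. The orange plate (196,280) and the blue ones (280,224) and (306,297) are look-alikes. The wooden pin is at (150,237), with its pale tongue at (149,222). I'll confirm both in an enlarged crop and measure.

```bash
python3 - <<'E'
from h import *
a=cv2.imread('pics/top0.png'); p=bot.camera_params('top')
c=cv2.resize(a[170:270,125:255],None,fx=6,fy=6,interpolation=cv2.INTER_CUBIC); cv2.imwrite('pics/crop0.png',c)
hsv=cv2.cvtColor(a,cv2.COLOR_BGR2HSV)
def blob(mask,roi):
    m=np.zeros_like(mask); x0,y0,x1,y1=roi; m[y0:y1,x0:x1]=mask[y0:y1,x0:x1]
    n,l,s,cc=cv2.connectedComponentsWithStats(m); i=1+np.argmax(s[1:,4])
    cs,_=cv2.findContours((l==i).astype(np.uint8),cv2.RETR_EXTERNAL,cv2.CHAIN_APPROX_NONE)
    return s[i],cs[0][:,0,:],cc[i]
def rect(ct,z):
    W=np.array([onz(p,u,v,z)[:2] for u,v in ct],np.float32)*1000
    return cv2.minAreaRect(W)
low=(hsv[...,1]<75)&(hsv[...,2]>90)
s,ct,cc=blob(low.astype(np.uint8),(200,172,245,250)); print('deck',s,rect(ct,.012))
s,ct,cc=blob((low&(hsv[...,2]>215)).astype(np.uint8),(200,172,245,250)); print('head',s,cc,onz(p,*cc,.028),rect(ct,.028))
s,ct,cc=blob(low.astype(np.uint8),(130,205,172,265)); print('tongue',s,rect(ct,.005))
wood=(hsv[...,1]>150)&(hsv[...,2]>170)
s,ct,cc=blob(wood.astype(np.uint8),(130,205,172,265)); print('wood',s,cc,rect(ct,.032))
print(bot.read_state()['opening'],bot.read_state()['orientation'])
E
```

```text
deck [ 208  183   31   55 1266] ((574.6168212890625, 112.2081298828125), (68.91667938232422, 153.26861572265625), 83.85113525390625)
head [ 210  184   28   53 1077] [223.31940576 210.18570102] [0.57198022 0.11116619 0.028     ] ((573.1737060546875, 111.05349731445312), (63.51906967163086, 145.4912872314453), 83.83110046386719)
tongue [138 214  22  17 190] ((537.4179077148438, 324.9682922363281), (42.47758483886719, 58.560142517089844), 7.819429874420166)
wood [130 229  30  29 504] [146.44642857 242.54365079] ((472.4927673339844, 328.7545166015625), (72.48013305664062, 78.10049438476562), 12.564106941223145)
0.999191326886691 [[-9.26102575e-01  3.77271225e-01 -6.65489092e-04]
 [ 3.77271807e-01  9.26101406e-01 -1.47278674e-03]
 [ 6.06703249e-05 -1.61502187e-03 -9.99998694e-01]]
```

View pics/crop0.png

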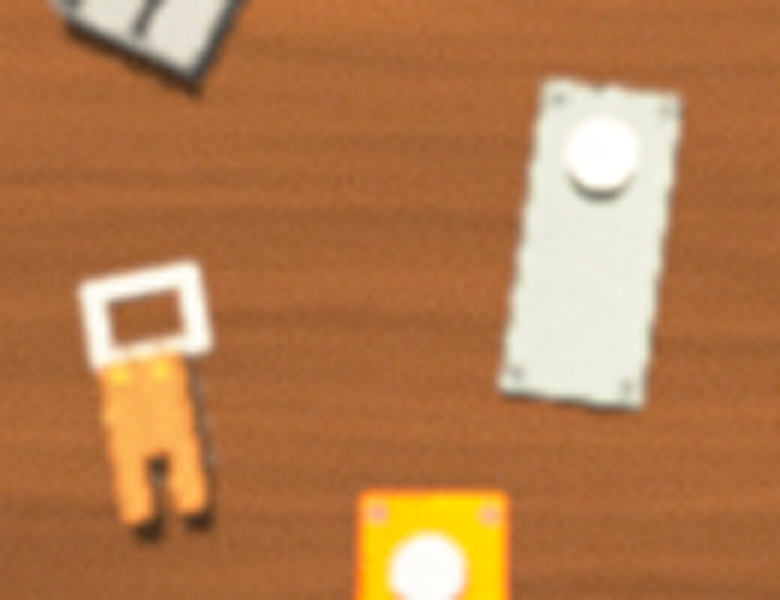

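The crop confirms it: the grey mount has its white stud head at crop (602,155), and the wooden pin's tongue and eye are at (147,312), both pointing towards world +x. Moving above the pin now for a closer look.

Call:
move_arm(moves=[[-1,3.4,-2.7,-0.6,0,0,0.065],[-1,3.4,-2.7,-0.6,0,0,0.065],[-1,3.4,-2.7,-0.6,0,0,0.065],[-1,3.4,-2.7,-0.6,0,0,0.065],[-1,3.4,-2.7,-0.6,0,0,0.065],[-1,3.4,-2.7,-0.6,0,0,0.065],[-1,3.5,-2.6,-0.6,0,0,0.065],[-1,3.5,-2.6,-0.6,0,0,0.065],[-1,0,0,0,0,0,0]])

```text
time: 1.23
tcp_pos: [0.4925, 0.3165, 0.2042]
orientation: [[-0.992, -0.129, -0.001], [-0.129, 0.992, -0.001], [0.001, -0.001, -1.0]]
force: [0.5, -0.0, -0.4]
opening: 1.002
finger_force: 0.0
```

```bash
python3 - <<'E'
from h import *
a,p=snap('wrist','w1.png'); s=bot.read_state()
print(s['time'],s['tcp_pos'],s['orientation'][:,1],s['force'],s['joints']); print(p)
q=bot.camera_params('top'); print(onz(q,225.3,195.8,.028))
E
```

```text
1.275 [0.49131496 0.31759913 0.20449753] [-1.30014805e-01  9.91511992e-01 -3.47470313e-04] [-0.15096089  0.73474859 -0.18655548] [ 3.17416323e+01  2.12007914e+01  9.25859163e+01  2.52925102e-02
  6.63130936e+01 -6.57389797e+01]
{'fovy': 62.149031023575354, 'cx': 257.326037500212, 'cy': 189.42809899549178, 'eye': array([0.40935282, 0.30573664, 0.32526375]), 'rotation': array([[-0.12908022,  0.93735588,  0.32357726],
       [ 0.99163301,  0.12250969,  0.04068591],
       [-0.00150417,  0.32612164, -0.94532662]])}
[0.61332621 0.10671487 0.028     ]
```

View pics/w1.png

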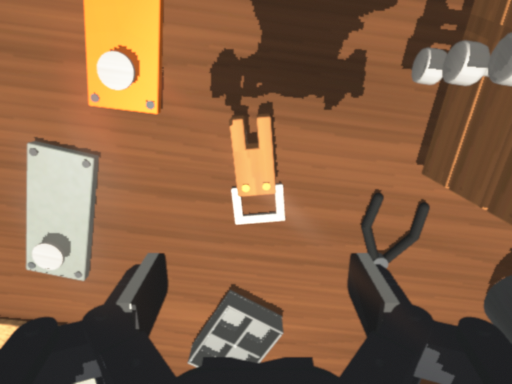

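The wrist view shows the pin at (255,160), its tongue at (259,205), and the grey mount at left with the stud head at (47,257). I'll measure both from this view.

```bash
python3 - <<'E'
from h import *
a=cv2.imread('pics/w1.png'); p=bot.camera_params('wrist')
hsv=cv2.cvtColor(a,cv2.COLOR_BGR2HSV)
def blob(mask,roi):
    m=np.zeros(mask.shape,np.uint8); x0,y0,x1,y1=roi; m[y0:y1,x0:x1]=mask[y0:y1,x0:x1]
    n,l,s,cc=cv2.connectedComponentsWithStats(m); i=1+np.argmax(s[1:,4])
    cs,_=cv2.findContours((l==i).astype(np.uint8),cv2.RETR_EXTERNAL,cv2.CHAIN_APPROX_NONE)
    return s[i],cs[0][:,0,:],cc[i]
def rect(ct,z):
    return cv2.minAreaRect(np.array([onz(p,u,v,z)[:2] for u,v in ct],np.float32)*1000)
low=(hsv[...,1]<75)&(hsv[...,2]>110)
s,ct,cc=blob(low,(10,130,110,285)); print('deck',s,rect(ct,.012))
s,ct,cc=blob(low&(hsv[...,2]>225),(10,230,80,280)); print('head',s,onz(p,*cc,.028),rect(ct,.028))
s,ct,cc=blob(low&(hsv[...,2]>200),(220,175,300,235)); print('tongue',s,rect(ct,.005), rect(ct,.005)[1])
wood=(hsv[...,1]>120)&(hsv[...,2]>170)
s,ct,cc=blob(wood,(220,105,290,215)); r=rect(ct,.032); print('wood',s,r)
E
```

```text
deck [  26  141   72  140 8218] ((572.576171875, 112.91340637207031), (69.40814971923828, 153.80126953125), 83.05054473876953)
head [ 32 244  30  26 606] [0.6142151  0.10681269 0.028     ] ((614.3285522460938, 106.82646942138672), (30.331317901611328, 30.61288833618164), 84.49042510986328)
tongue [231 185  54  40 886] ((535.0186157226562, 323.9274597167969), (42.5521125793457, 55.77776336669922), 12.353890419006348) (42.5521125793457, 55.77776336669922)
wood [ 220  117   56   84 2819] ((482.49432373046875, 306.3973083496094), (81.5701904296875, 49.66311264038086), 12.828939437866211)
```

Call:
move_arm(moves=[[-1,-0.1,-0.2,-3.2,0,0,0.042],[-1,-0.1,-0.2,-3.2,0,0,0.042],[-1,0,0,-3.2,0,0,0],[-1,0,0,-3.2,0,0,0],[-1,0,0,-2.4,0,0,0],[-1,0,0,-1.5,0,0,0],[-1,0,0,-1.0,0,0,0],[-1,0,0,0,0,0,0],[-1,0,0,0,0,0,0]])

```text
time: 2.4
tcp_pos: [0.4894, 0.3149, 0.0291]
orientation: [[-0.977, -0.215, 0.001], [-0.215, 0.977, 0.001], [-0.001, 0.001, -1.0]]
force: [0.7, 0.3, 0.1]
opening: 0.999
finger_force: 0.0
```

```bash
python3 - <<'E'
from h import *
a,p=snap('wrist','w2.png'); s=bot.read_state()
print(s['time'],s['tcp_pos'],s['orientation'][:,1],s['force'])
g=np.array([.4896,.3140]);e=np.array([.5355,.324])
for X in [(*g,.032),(*e,0.0)]: print(proj(p,X))
E
```

```text
2.45 [0.48945285 0.31489295 0.02921441] [-2.15450118e-01  9.76514582e-01  7.20110110e-04] [ 1.34409724  0.71979127 -0.63716774]
[np.float64(255.66476180151074), np.float64(282.7002989976718)]
[np.float64(255.84344065318552), np.float64(317.99491005091085)]
```

View pics/w2.png

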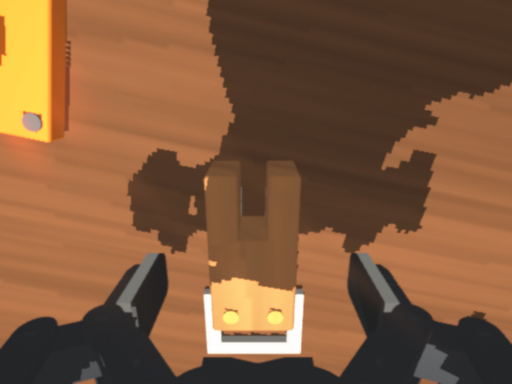

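The pin is between the jaws, centred at u≈254, with its wood top from row 162 to 330. I'll check its position along the pin and where mount_stud is.

```bash
python3 - <<'E'
from h import *
p=bot.camera_params('wrist'); t=np.array(bot.read_state()['tcp_pos'])
d=np.array([.977,.213,0])
for u,v,z in [(254,330,.032),(254,162,.032),(254,354,.005),(254,217,.032)]:
    X=onz(p,u,v,z); print(v,X,(X-t)@d, (X-t)@np.array([-.213,.977,0]))
E
```

```text
330 [0.51512326 0.31874716 0.032     ] 0.025900935098313524 -0.0017022424899408549
162 [0.43686319 0.3017607  0.032     ] -0.05417727029760624 -0.001628609814708184
354 [0.55705022 0.32758195 0.005     ] 0.06874538852077072 -0.002001087406860158
217 [0.45922003 0.30661329 0.032     ] -0.03130103417618531 -0.0016496447324682107
```

Call:
move_arm(moves=[[1,0,0,0,0,0,0],[1,0,0,0,0,0,0],[1,0,0,0,0,0,0],[1,0,0,0,0,0,0],[1,0,0,0,0,0,0],[1,0,0,0,0,0,0],[1,0,0,0,0,0,0],[1,0,0,0,0,0,0]])

```text
time: 3.45
tcp_pos: [0.4893, 0.3147, 0.0289]
orientation: [[-0.977, -0.215, 0.001], [-0.215, 0.977, 0.001], [-0.001, 0.0, -1.0]]
force: [0.8, -1.4, 5.0]
opening: 0.434
finger_force: 62.6
```

Call:
move_arm(moves=[[1,0,0,1,0,0,0],[1,0,0,4,0,0,0],[1,0,0,5,0,0,0],[1,1.9,-3.4,0,0,0,-0.0565],[1,1.9,-3.5,0,0,0,-0.0565],[1,2.0,-3.5,0,0,0,-0.0565],[1,2.0,-3.5,0,0,0,-0.0565],[1,1.9,-3.4,0,0,0,-0.0565],[1,1.9,-3.4,0,0,0,-0.0565],[1,0,0,0,0,0,0],[1,0,0,0,0,0,0]])

```text
time: 4.82
tcp_pos: [0.6042, 0.1077, 0.1279]
orientation: [[-0.993, 0.122, -0.002], [0.122, 0.993, 0.0], [0.002, 0.0, -1.0]]
force: [-0.0, 1.4, -2.6]
opening: 0.43
finger_force: 61.7
```

Call:
move_arm(moves=[[1,0,0,0,0.0158,0.128,0],[1,0,0,0,0.0158,0.128,0],[1,0,0,0,0.0158,0.128,0],[1,0,0,0,0.0158,0.128,0],[1,0,0,0,0.0158,0.128,0],[1,0,0,0,0,0,0],[1,0,0,0,0,0,0],[1,0,0,0,0,0,0]])

```text
time: 5.82
tcp_pos: [0.6045, 0.1081, 0.1296]
orientation: [[-0.795, 0.121, -0.595], [0.096, 0.993, 0.073], [0.599, 0.001, -0.801]]
force: [0.6, -0.2, -1.7]
opening: 0.434
finger_force: 61.8
```

```bash
python3 - <<'E'
from h import *
a,p=snap('wrist','w3.png'); b,q=snap('scene','s3.png'); c,r=snap('top','t3.png'); s=bot.read_state()
print(s['time'],s['tcp_pos'],s['orientation'],s['force'],s['joints'])
k=lambda i,x,y,w,h,W,H: cv2.resize(i[y:y+h,x:x+w],(W,H),interpolation=cv2.INTER_CUBIC)
pq=proj(q,(.614,.107,.05)); x,y=int(pq[0])-65,int(pq[1])-65
im=np.hstack([k(a,0,0,512,384,400,300),k(b,x,y,130,130,400,400)[50:350]]); cv2.imwrite('pics/m3.png',im[:,:,::-1])
E
```

```text
5.975 [0.60469328 0.1077311  0.12936107] [[-7.94451116e-01  1.21428649e-01 -5.95065129e-01]
 [ 9.66004170e-02  9.92599686e-01  7.35814072e-02]
 [ 5.99596351e-01  9.73291517e-04 -8.00301986e-01]] [-0.15880671 -0.3656824  -2.4778056 ] [  5.43996039  44.66675934  69.65388073   7.61090518 101.76269307
 -78.48076599]
```

View pics/m3.png

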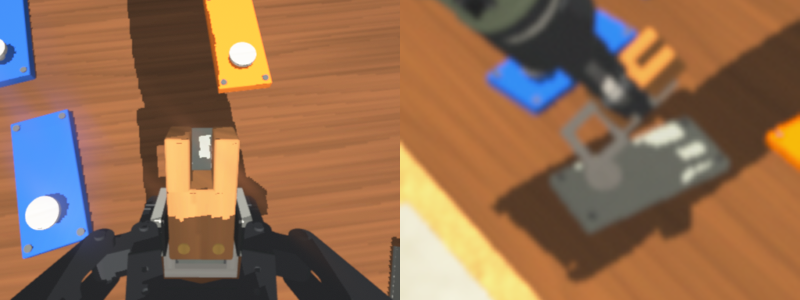

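The tilt is right and the tongue hangs over the stud. I'll overlay the predicted tongue outline and head centre on enlarged scene and top crops to check alignment.

```bash
cat >> h.py <<'E'
STUD=np.array([.6138,.1070,.012]); A=np.radians(173); MX=np.array([np.cos(A),np.sin(A),0]); MY=np.array([-MX[1],MX[0],0])
def M(X): X=np.array(X)-STUD; return np.round(1000*np.array([X@MX,X@MY,X[2]]),1)
def pin(s,g=0.,h=.0289):
    R=np.array(s['orientation']); t=np.array(s['tcp_pos']); ex=R[:,0];ez=-R[:,2];ey=np.cross(ez,ex)
    return t-ez*h+ex*g,ex,ey,ez   # underside point below pin_grip
def over(im,p,x,y,w,k,pts):
    o=cv2.resize(im[y:y+w*3//4,x:x+w],None,fx=k,fy=k,interpolation=cv2.INTER_CUBIC)[:,:,::-1].copy()
    for X in pts:
        u=proj(p,X); cv2.circle(o,(int((u[0]-x+.5)*k),int((u[1]-y+.5)*k)),2,(0,0,255),-1)
    return o
E
python3 - <<'E'
from h import *
s=bot.read_state(); o,ex,ey,ez=pin(s); print('bar',M(o-.06*ex), ex@MX, np.cross(MX,ex)[2])
T=lambda x,y,z:o+ex*x/1000+ey*y/1000+ez*z/1000
pts=[T(-68,27,5),T(-68,-27,5),T(-60,19,5),T(-60,-19,5),T(-34,19,5),T(-34,-19,5),STUD+[0,0,.016]]+[STUD+.04*MX+a*.075*MX+b*.033*MY for a in(1,-1) for b in (1,-1)]
ims=[]
for n,f in(('scene','s3.png'),('top','t3.png')):
    im=cv2.imread('pics/'+f)[:,:,::-1]; p=bot.camera_params(n); c=proj(p,STUD+[0,0,.03])
    ims.append(over(im,p,int(c[0])-45,int(c[1])-35,100,4,pts))
cv2.imwrite('pics/o3.png',cv2.resize(np.hstack(ims),None,fx=1,fy=1)); print(s['force'])
E
```

```text
bar [-21.6   0.3  58.3] 0.8003020273420415 0.0009388637509793879
[-0.15880671 -0.3656824  -2.4778056 ]
```

View pics/o3.png

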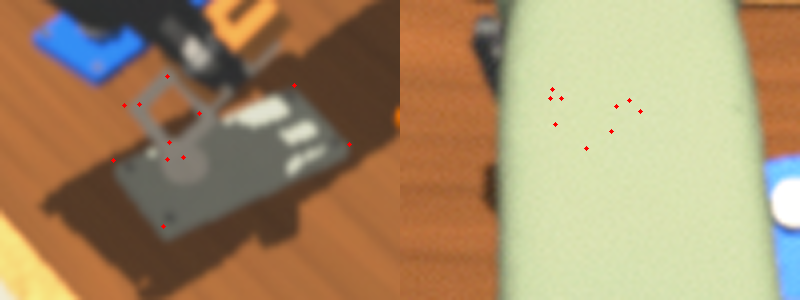

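Prediction and picture agree within about 1 px (tongue corners near (130,105) and (172,152), head near (185,162)). Descending beside the head's -x rim.

Call:
move_arm(moves=[[1,0,0,-2.0,0,0,0],[1,0,0,-1.5,0,0,0],[1,0,0,-0.7,0,0,0],[1,0,0,-0.3,0,0,0],[1,0,0,-0.2,0,0,0],[1,0,0,-0.2,0,0,0],[1,0,0,-0.1,0,0,0],[1,0,0,-0.1,0,0,0],[1,0,0,0,0,0,0],[1,0,0,0,0,0,0]])

```text
time: 7.22
tcp_pos: [0.6049, 0.1076, 0.0774]
orientation: [[-0.793, 0.122, -0.596], [0.097, 0.993, 0.074], [0.601, 0.001, -0.799]]
force: [0.4, 1.0, -1.8]
opening: 0.429
finger_force: 61.8
```

```bash
cat > st.py <<'E'
from h import *
s=bot.read_state(); o,ex,ey,ez=pin(s)
print('t',s['time'],'bar',M(o-.06*ex),'tilt',np.degrees(np.arcsin(ex[2])),'yaw',np.degrees(np.cross(MX,ex)[2]),'F',[round(float(s['force']@v),1) for v in (MX,MY)],s['force'][2])
E
python3 st.py
```

```text
t 7.225 bar [-21.7   0.5   6.3] tilt 36.93919853352059 yaw 0.03296321067375658 F [-0.2, -1.0] -1.7641955303626604
```

Call:
move_arm(moves=[[1,0,0,-0.05,0,0,0],[1,0,0,-0.05,0,0,0],[1,0,0,0,0,0,0],[1,0,0,0,0,0,0]])

```text
time: 7.72
tcp_pos: [0.6049, 0.1075, 0.0763]
orientation: [[-0.793, 0.122, -0.597], [0.097, 0.993, 0.074], [0.601, 0.001, -0.799]]
force: [0.4, -0.0, -2.3]
opening: 0.431
finger_force: 61.8
```

```bash
python3 st.py
```

```text
t 7.725 bar [-21.7   0.5   5.2] tilt 36.94876118949955 yaw 0.03122192307297614 F [-0.4, -0.0] -2.3286675582525147
```

Call:
move_arm(moves=[[1,-0.2,0.02,0,0,0,0],[1,-0.2,0.02,0,0,0,0],[1,-0.1,0.01,0,0,0,0],[1,0,0,0,0,0,0],[1,0,0,0,0,0,0]])

```text
time: 8.35
tcp_pos: [0.6, 0.1081, 0.0764]
orientation: [[-0.793, 0.122, -0.596], [0.097, 0.993, 0.074], [0.601, 0.001, -0.799]]
force: [-0.3, -0.0, -2.3]
opening: 0.434
finger_force: 61.8
```

```bash
python3 st.py
```

```text
t 8.35 bar [-16.7   0.6   5.2] tilt 36.937796135990794 yaw 0.032293253424788955 F [0.3, 0.1] -2.284013230268111
```

Call:
move_arm(moves=[[1,-0.1,0.01,0,0,0,0],[1,-0.1,0.01,0,0,0,0],[1,-0.1,0.01,0,0,0,0],[1,-0.1,0.01,0,0,0,0],[1,0,0,0,0,0,0],[1,0,0,0,0,0,0]])

```text
time: 9.1
tcp_pos: [0.5959, 0.1084, 0.0763]
orientation: [[-0.793, 0.122, -0.597], [0.097, 0.993, 0.074], [0.601, 0.001, -0.799]]
force: [-0.5, 0.2, -2.3]
opening: 0.432
finger_force: 61.8
```

```bash
python3 st.py
```

```text
t 9.1 bar [-12.7   0.7   5.2] tilt 36.94560483311566 yaw 0.029587791672881884 F [0.5, -0.1] -2.3005766990390564
```

Call:
move_arm(moves=[[1,-0.1,0.01,0,0,0,0],[1,-0.1,0.01,0,0,0,0],[1,-0.1,0.01,0,0,0,0],[1,0,0,0,0,0,0],[1,0,0,0,0,0,0]])

```text
time: 9.72
tcp_pos: [0.5929, 0.1087, 0.0764]
orientation: [[-0.793, 0.122, -0.597], [0.097, 0.993, 0.074], [0.601, 0.001, -0.799]]
force: [0.2, 0.3, -1.9]
opening: 0.434
finger_force: 61.8
```

```bash
python3 st.py
```

```text
t 9.725 bar [-9.6  0.8  5.2] tilt 36.944999713077856 yaw 0.027039189050760026 F [-0.2, -0.3] -1.8947085009842595
```

Call:
move_arm(moves=[[1,-0.05,0.01,0,0,0,0],[1,-0.05,0.01,0,0,0,0],[1,-0.05,0.01,0,0,0,0],[1,-0.05,0.01,0,0,0,0],[1,0,0,0,0,0,0]])

```text
time: 10.35
tcp_pos: [0.5909, 0.1091, 0.0763]
orientation: [[-0.793, 0.122, -0.597], [0.097, 0.993, 0.074], [0.601, 0.001, -0.799]]
force: [0.1, -0.0, -2.0]
opening: 0.431
finger_force: 61.8
```

Call:
move_arm(moves=[[1,-0.05,0.01,0,0,0,0],[1,-0.05,0.01,0,0,0,0],[1,0,0,0,0,0,0]])

```text
time: 10.72
tcp_pos: [0.5899, 0.1093, 0.0763]
orientation: [[-0.793, 0.122, -0.597], [0.097, 0.993, 0.074], [0.601, 0.001, -0.799]]
force: [0.6, -0.8, -1.7]
opening: 0.435
finger_force: 61.8
```

```bash
python3 st.py
```

```text
t 10.725 bar [-6.5  0.6  5.2] tilt 36.951098124519675 yaw 0.0280741101484594 F [-0.7, 0.8] -1.6739267763102716
```

Call:
move_arm(moves=[[1,-0.04,0.005,0,0,0,0],[1,-0.04,0.005,0,0,0,0],[1,0,0,0,0,0,0]])

```text
time: 11.1
tcp_pos: [0.5891, 0.1094, 0.0763]
orientation: [[-0.793, 0.122, -0.597], [0.097, 0.993, 0.074], [0.601, 0.001, -0.799]]
force: [-0.3, -0.1, -1.4]
opening: 0.433
finger_force: 61.8
```

Call:
move_arm(moves=[[1,-0.04,0.005,0,0,0,0],[1,-0.04,0.005,0,0,0,0],[1,0,0,0,0,0,0]])

```text
time: 11.48
tcp_pos: [0.5885, 0.1095, 0.0763]
orientation: [[-0.794, 0.122, -0.596], [0.097, 0.993, 0.074], [0.601, 0.001, -0.8]]
force: [0.9, -0.9, -1.4]
opening: 0.433
finger_force: 61.8
```

```bash
python3 st.py
```

```text
t 11.475 bar [-5.2  0.5  5.2] tilt 36.909123254536766 yaw 0.028081121567234982 F [-1.0, 0.8] -1.426404508489218
```

Call:
move_arm(moves=[[1,-0.04,0.005,0,0,0,0],[1,0,0,0,0,0,0],[1,0,0,0,0,0,0]])

```text
time: 11.85
tcp_pos: [0.5882, 0.1096, 0.0763]
orientation: [[-0.794, 0.122, -0.596], [0.097, 0.993, 0.074], [0.6, 0.001, -0.8]]
force: [2.8, -0.4, -2.5]
opening: 0.436
finger_force: 61.8
```

Call:
move_arm(moves=[[1,-0.04,0.005,0,0,0,0],[1,0,0,0,0,0,0],[1,0,0,0,0,0,0]])

```text
time: 12.22
tcp_pos: [0.5879, 0.1096, 0.0763]
orientation: [[-0.794, 0.122, -0.596], [0.097, 0.993, 0.074], [0.6, 0.001, -0.8]]
force: [3.7, -0.4, -2.7]
opening: 0.429
finger_force: 61.9
```

```bash
python3 st.py
```

```text
t 12.225 bar [-4.6  0.5  5.1] tilt 36.88271751610017 yaw 0.028341272823954714 F [-3.7, -0.1] -2.67037168682732
```

```bash
python3 - <<'E'
import numpy as np
th=np.radians(np.linspace(36.88,0,11)); px=np.r_[-4.1,[-5.2]*10]; pz=np.r_[5.1,8*np.sin(th[1:])+.5]; pz[-1]=.5
X=px+60*np.cos(th)-28.9*np.sin(th); Z=pz+60*np.sin(th)+28.9*np.cos(th)
r=np.diff(th)
for a,b,c in zip(np.diff(X),np.diff(Z),r): print([1,round(-.09925*a,3),round(.01219*a,3),round(b/10,3),round(.122*c,4),round(.9925*c,4),0])
E
```

```text
[1, np.float64(-0.262), np.float64(0.032), np.float64(-0.231), np.float64(-0.0079), np.float64(-0.0639), 0]
[1, np.float64(-0.357), np.float64(0.044), np.float64(-0.277), np.float64(-0.0079), np.float64(-0.0639), 0]
[1, np.float64(-0.341), np.float64(0.042), np.float64(-0.301), np.float64(-0.0079), np.float64(-0.0639), 0]
[1, np.float64(-0.324), np.float64(0.04), np.float64(-0.324), np.float64(-0.0079), np.float64(-0.0639), 0]
[1, np.float64(-0.306), np.float64(0.038), np.float64(-0.346), np.float64(-0.0079), np.float64(-0.0639), 0]
[1, np.float64(-0.286), np.float64(0.035), np.float64(-0.366), np.float64(-0.0079), np.float64(-0.0639), 0]
[1, np.float64(-0.266), np.float64(0.033), np.float64(-0.385), np.float64(-0.0079), np.float64(-0.0639), 0]
[1, np.float64(-0.244), np.float64(0.03), np.float64(-0.402), np.float64(-0.0079), np.float64(-0.0639), 0]
[1, np.float64(-0.221), np.float64(0.027), np.float64(-0.418), np.float64(-0.0079), np.float64(-0.0639), 0]
[1, np.float64(-0.197), np.float64(0.024), np.float64(-0.431), np.float64(-0.0079), np.float64(-0.0639), 0]
```

Call:
move_arm(moves=[[1,-0.26,0.03,-0.23,-0.0079,-0.0639,0],[1,0,0,0,0,0,0],[1,-0.36,0.04,-0.28,-0.0079,-0.0639,0],[1,0,0,0,0,0,0],[1,-0.34,0.04,-0.3,-0.0079,-0.0639,0],[1,0,0,0,0,0,0],[1,0,0,0,0,0,0]])

```text
time: 13.1
tcp_pos: [0.578, 0.1108, 0.0684]
orientation: [[-0.892, 0.122, -0.435], [0.109, 0.993, 0.054], [0.439, 0.001, -0.899]]
force: [0.5, -0.9, -0.3]
opening: 0.427
finger_force: 61.9
```

```bash
python3 st.py
```

```text
t 13.1 bar [-5.2  0.6  4.1] tilt 26.013951972344657 yaw 0.020554654219704517 F [-0.6, 0.8] -0.31792335538478045
```

Call:
move_arm(moves=[[1,-0.32,0.04,-0.32,-0.0079,-0.0639,0],[1,0,0,0,0,0,0],[1,-0.31,0.04,-0.35,-0.0079,-0.0639,0],[1,0,0,0,0,0,0],[1,0,0,0,0,0,0]])

```text
time: 13.72
tcp_pos: [0.5718, 0.1115, 0.0616]
orientation: [[-0.941, 0.122, -0.317], [0.115, 0.993, 0.039], [0.319, 0.0, -0.948]]
force: [1.9, -0.0, -1.4]
opening: 0.432
finger_force: 61.7
```

```bash
python3 st.py
```

```text
t 13.725 bar [-5.4  0.6  3.1] tilt 18.62486857602024 yaw 0.008870636688160884 F [-1.9, -0.2] -1.43623380127275
```

Call:
move_arm(moves=[[1,-0.28,0.035,-0.37,-0.0079,-0.0639,0],[1,0,0,0,0,0,0],[1,-0.26,0.03,-0.38,-0.0079,-0.0639,0],[1,0,0,0,0,0,0],[1,-0.24,0.03,-0.4,-0.0079,-0.0639,0],[1,0,0,0,0,0,0],[1,0,0,0,0,0,0]])

```text
time: 14.6
tcp_pos: [0.564, 0.1125, 0.0502]
orientation: [[-0.984, 0.122, -0.131], [0.121, 0.993, 0.016], [0.132, 0.0, -0.991]]
force: [1.4, -0.1, -1.0]
opening: 0.436
finger_force: 61.7
```

```bash
python3 st.py
```

```text
t 14.6 bar [-5.6  0.6  1.7] tilt 7.5655686109457445 yaw 0.004473429550304684 F [-1.4, -0.1] -0.978886368467521
```

Call:
move_arm(moves=[[1,-0.22,0.027,-0.42,-0.0079,-0.0639,0],[1,0,0,0,0,0,0],[1,-0.1,0.012,-0.2,-0.004,-0.032,0],[1,-0.1,0.012,-0.2,-0.004,-0.034,0],[1,0,0,0,0,0,0],[1,0,0,0,0,0,0]])

```text
time: 15.35
tcp_pos: [0.56, 0.113, 0.042]
orientation: [[-0.993, 0.122, -0.0], [0.122, 0.993, 0.0], [0.0, 0.0, -1.0]]
force: [2.1, -0.3, -1.1]
opening: 0.431
finger_force: 61.7
```

```bash
python3 st.py
```

```text
t 15.35 bar [-5.8  0.6  1.1] tilt 0.012140833042226186 yaw 0.001969774230016609 F [-2.1, -0.0] -1.1207067753986708
```

Call:
move_arm(moves=[[1,0,0,-0.06,0,0,0],[1,0,0,-0.05,0,0,0],[1,0,0,0,0,0,0],[1,0,0,0,0,0,0]])

```text
time: 15.85
tcp_pos: [0.5599, 0.113, 0.0409]
orientation: [[-0.993, 0.122, 0.002], [0.122, 0.993, 0.0], [-0.002, 0.0, -1.0]]
force: [3.2, -1.0, -0.7]
opening: 0.427
finger_force: 62.1
```

```bash
python3 st.py
```

```text
t 15.85 bar [-5.8  0.6  0.1] tilt -0.09696832674954452 yaw 0.020778825504731698 F [-3.3, 0.6] -0.6751191092773813
```

Call:
move_arm(moves=[[1,-0.04,0.005,0,0,0,0],[1,-0.04,0.005,0,0,0,0],[1,-0.04,0.005,0,0,0,0],[1,0,0,0,0,0,0],[1,0,0,0,0,0,0]])

```text
time: 16.48
tcp_pos: [0.5597, 0.113, 0.041]
orientation: [[-0.993, 0.121, 0.004], [0.121, 0.993, 0.0], [-0.004, 0.001, -1.0]]
force: [5.9, -1.2, -1.7]
opening: 0.43
finger_force: 61.8
```

```bash
python3 st.py
```

```text
t 16.475 bar [-5.7  0.5  0.3] tilt -0.2283817757296878 yaw 0.028353874455780005 F [-6.0, 0.4] -1.6776977381868723
```

Call:
move_arm(moves=[[1,-0.05,0.006,0,0,0,0],[1,-0.05,0.006,0,0,0,0],[1,-0.05,0.006,0,0,0,0],[1,-0.05,0.006,0,0,0,0],[1,0,0,0,0,0,0],[1,0,0,0,0,0,0]])

```text
time: 17.23
tcp_pos: [0.5595, 0.1131, 0.041]
orientation: [[-0.993, 0.121, 0.008], [0.121, 0.993, -0.0], [-0.008, 0.001, -1.0]]
force: [10.9, -2.4, -5.5]
opening: 0.432
finger_force: 61.3
```

```bash
python3 st.py
```

```text
t 17.225 bar [-5.5  0.5  0.5] tilt -0.4387748659497015 yaw 0.030791222129438075 F [-11.1, 1.0] -5.4840792861464935
```

Call:
move_arm(moves=[[1,-0.04,0.005,-0.03,0,0,0],[1,0,0,-0.03,0,0,0],[1,0,0,0,0,0,0],[1,0,0,0,0,0,0],[1,0,0,0,0,0,0],[1,0,0,0,0,0,0],[1,0,0,0,0,0,0],[1,0,0,0,0,0,0],[1,0,0,0,0,0,0],[1,0,0,0,0,0,0],[1,0,0,0,0,0,0]])

```text
time: 18.6
tcp_pos: [0.5595, 0.1131, 0.041]
orientation: [[-0.993, 0.121, 0.009], [0.121, 0.993, 0.0], [-0.009, 0.001, -1.0]]
force: [9.9, -2.8, -2.1]
opening: 0.431
finger_force: 61.8
```

```bash
python3 st.py
```

```text
t 18.6 bar [-5.6  0.5  0.6] tilt -0.5025418962737244 yaw 0.03794654908040307 F [-10.2, 1.6] -2.0523602021955316
```

Call:
move_arm(moves=[[1,-0.04,0.005,-0.03,0,0,0],[1,-0.04,0.005,-0.03,0,0,0],[1,0,0,0,0,0,0],[1,0,0,0,0,0,0],[1,0,0,0,0,0,0],[1,0,0,0,0,0,0],[1,0,0,0,0,0,0],[1,0,0,0,0,0,0],[1,0,0,0,0,0,0],[1,0,0,0,0,0,0],[1,0,0,0,0,0,0]])

```text
time: 19.98
tcp_pos: [0.5595, 0.1131, 0.041]
orientation: [[-0.993, 0.121, 0.011], [0.121, 0.993, 0.0], [-0.011, 0.001, -1.0]]
force: [11.7, -4.7, 0.8]
opening: 0.433
finger_force: 62.1
```

```bash
python3 st.py; python3 -c "
from h import *
s=bot.read_state();o,ex,ey,ez=pin(s)
b,q=snap('scene','s5.png'); c=proj(q,STUD+[0,0,.02])
cv2.imwrite('pics/o5.png',over(b,q,int(c[0])-60,int(c[1])-60,130,6,[]))"
```

```text
t 19.975 bar [-5.6  0.5  0.7] tilt -0.6091798790280172 yaw 0.045504007138362765 F [-12.2, 3.2] 0.7525186017568913
```

View pics/o5.png

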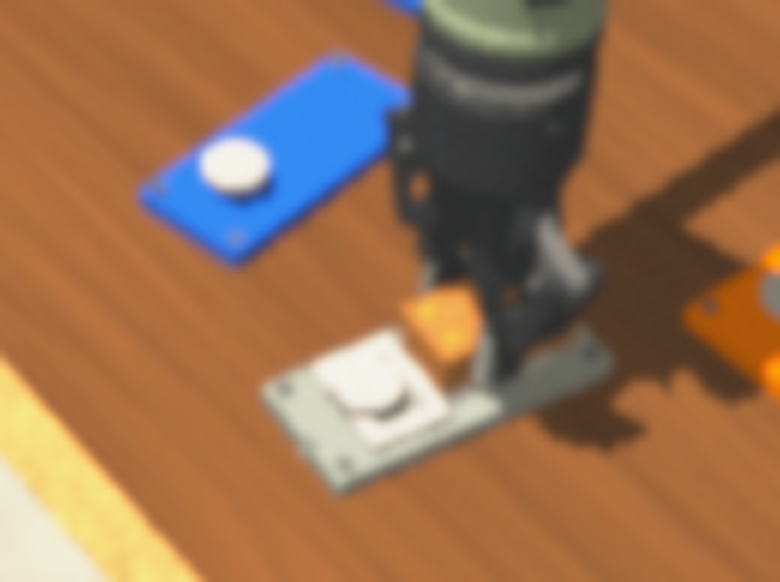

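The pin is level on the deck with its bar under the head (head at crop (368,385)), and about 12 N has been held for over a second. Easing the pull and releasing.

Call:
move_arm(moves=[[1,0.1,-0.012,0.05,0,0,0],[1,0.1,-0.012,0.05,0,0,0],[1,0.08,-0.01,0,0,0,0],[1,0,0,0,0,0,0],[0.0,0,0,0,0,0,0],[-0.2,0,0,0,0,0,0],[-0.6,0,0,0,0,0,0],[-1,0,0,0,0,0,0],[-1,0,0,0,0,0,0],[-1,0,0,0,0,0,0]])

```text
time: 21.28
tcp_pos: [0.5579, 0.1132, 0.0405]
orientation: [[-0.993, 0.122, 0.001], [0.122, 0.993, 0.0], [-0.001, 0.0, -1.0]]
force: [-1.0, 0.2, 0.6]
opening: 1.004
finger_force: 0.0
```

```bash
python3 st.py
```

```text
t 21.275 bar [-3.8  0.6 -0.3] tilt -0.05415349015594333 yaw 0.01775841347286683 F [1.1, -0.1] 0.6172358577759787
```

Rising straight up, then swinging aside to look from the top and scene cameras.

Call:
move_arm(moves=[[-1,0,0,1,0,0,0],[-1,0,0,3,0,0,0],[-1,0,0,5,0,0,0],[-1,0,0,5,0,0,0],[-1,-2,5,0,0,0,0],[-1,-2,5,0,0,0,0],[-1,-2,5,0,0,0,0],[-1,-2,5,0,0,0,0],[-1,0,0,0,0,0,0]])

```text
time: 22.4
tcp_pos: [0.4766, 0.3162, 0.1812]
orientation: [[-0.993, 0.117, 0.002], [0.117, 0.993, 0.001], [-0.002, 0.001, -1.0]]
force: [0.5, -0.5, 0.7]
opening: 0.996
finger_force: 0.0
```

```bash
python3 - <<'E'
from h import *
o=STUD+.065*MX+[0,0,0]
T=lambda x,y,z:o+(MX*x+MY*y+np.array([0,0,z]))/1000
pts=[T(-68,27,5),T(-68,-27,5),T(48,19,32),T(48,-19,32),T(-27,19,32),T(-27,-19,32),STUD+[0,0,.016]]
ims=[]
for n in('scene','top'):
    b,q=snap(n,n+'6.png'); c=proj(q,T(-30,0,10)); ims.append(over(b,q,int(c[0])-33,int(c[1])-25,66,6,pts))
cv2.imwrite('pics/o6.png',np.hstack(ims))
E
```

```text
(no output)
```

View pics/o6.png

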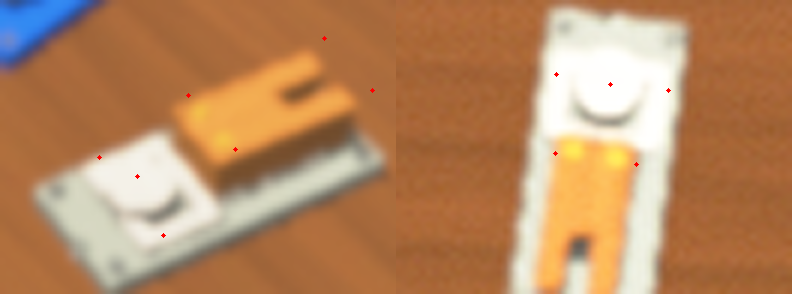

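The pin lies flat, in line and hooked. The red marks were drawn 10 mm too far to +x by my own slip, and they match the pin after that shift. A quick numeric check of the bar's x relative to the head follows.

```bash
python3 - <<'E'
from h import *
for n in('top','scene'):
    a=cv2.imread(f'pics/{n}6.png'); p=bot.camera_params(n); hsv=cv2.cvtColor(a,cv2.COLOR_BGR2HSV).astype(int)
    def prof(ch,xs,z,y):   # sample image along mount x at height z
        P=np.array([proj(p,STUD+MX*x/1000+MY*y/1000+[0,0,z/1000]) for x in xs],np.float32)
        return cv2.remap(ch.astype(np.float32),P[:,0].copy(),P[:,1].copy(),cv2.INTER_LINEAR).ravel()
    def edge(ch,x0,x1,z,ys):
        xs=np.arange(x0,x1,.25); v=np.mean([prof(ch,xs,z,y) for y in ys],0); v=cv2.GaussianBlur(v[None],(9,1),2)[0]
        g=np.abs(np.gradient(v)); return xs[np.argmax(g)]
    S=hsv[...,1]; V=hsv[...,2]
    print(n,'wood front (exp 28)',edge(S,18,38,32,[-8,0,8]),'tongue end (exp -13)',edge(V,-22,-5,5,[-22,-19,19,22]),'deck end (exp -35)',edge(S,-44,-26,0,[-20,0,20]),'wood far (exp 103)',edge(S,93,113,32,[-13,13]))
    wood=((S>150)&(V>185)&(hsv[...,0]<25)).astype(np.uint8)
E
```

```text
top wood front (exp 28) 29.25 tongue end (exp -13) -17.0 deck end (exp -35) -38.75 wood far (exp 103) 105.0
scene wood front (exp 28) 19.0 tongue end (exp -13) -14.25 deck end (exp -35) -41.25 wood far (exp 103) 104.25
```

```bash
python3 -c "
from rig import bot
print(bot.job_done())"
```

```text
the job is handed in; nothing more can be done
None
```

The bench pin is hooked under the grey mount's stud, level on the deck, bedded against the neck with about 10–12 N held for over a second, and released; the job is handed in, though no verdict came back, and the camera check of the bar against the neck was only good to about 3 mm.

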